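# Hang a sample board on a swinging drying hook

## Task

Take the pale sample board with the brass ring out of its rack and, holding it, steady the swinging hook of the yellow stand: press it with the board onto its rubber stop, with about 4 N, and hold it there still for a second. Then hang the ring on the hook, test the seat with a light downward pull of about 4 N for a second, and let go so that the board hangs level and quiet. Never load the hook with more than 12 N, and leave the other things where they are.

Things in the scene. Friction and masses are not known exactly. Their poses are not given: they have to be found in the camera images.
- board: Pale wooden sample board, 16 mm thick (its x), 240 mm wide (y), 90 mm high (z), 0.14 to 0.22 kg; origin at the middle of its lower edge. A brass ring stands on the middle of its upper edge. It starts upright in the rack. Grip it across its thickness from above, about 95 mm from the ring on its -y side, so that the gripper passes beside the hook on the stand's free side.
- eye (a point): Centre of the brass ring's opening, 114 mm above the board's origin. The ring lies in the board's plane: opening 30 mm, wire 6 mm thick. Axes as the board's (x through the opening).
- rack: Low dark wooden rack, 100 x 200 mm, fixed; origin under its centre. A slot 21 mm wide along its y holds the board; slot floor 12 mm above the bench, cheeks up to 34 mm.
- stand: Yellow drying stand, fixed, turned by up to 0.3 rad; origin on the bench right below the hook's pivot. Its x axis points away from the robot. Its 30 mm square post, 414 mm tall, stands 190 mm to +x and 100 mm to +y of the origin, on a 120 x 160 mm base plate; an 18 mm wide bar, 401 to 425 mm above the bench, runs from the post to the pivot. The hook's -y side is free.
- pivot (a point): Hinge axis of the hook, along the stand's y, 385 mm above the bench.
- hook: Steel hook, 0.28 kg, hanging freely from the pivot; origin at the pivot, z up along its 14 mm thick shank, which ends 95 mm below. Below it an 8 mm thick red J in the hook's xz plane, open to the hook's -x (towards the robot): it bows out 22 mm to +x, its floor lies 150 mm below the pivot from 0 to 20 mm on the -x side, then it rises to the nose.
- seat (a point): On the centre line of the J's floor, 150 mm straight below the pivot; axes as the hook's. When the ring hangs on the hook, the ring's centre is about 11 mm below this point.
- nose (a point): Centre of the round 8 mm end of the J, 36 mm to -x of the pivot and 137 mm below it when the hook hangs still.
- stop (a point): Middle of the hook's shank 62 mm below the pivot, where a springy rubber roller on an adjustable black collar stops it. The hook swings freely along the stand's x for long, once or twice a second; the roller ends its swing to +x at 0.15 to 0.30 rad past hanging, set anew each time: find it by feel. Off the stop the hook leans back with only tenths of a newton; on it, each mm adds 1 to 3 N.
- sander: Bystander: yellow and black random-orbit sander, 145 mm round pad, 107 mm tall, standing on its pad; origin under its middle.
- discs: Bystander: stack of brown-red sanding discs, 125 mm across, 12 mm high; origin under its middle.
- glue: Bystander: yellow glue bottle, 60 mm across, 170 mm tall; origin under its middle.
- muffs: Bystander: black ear defenders standing on their cups, 215 mm wide, 160 mm tall; origin under its middle.
- offcut: Bystander: flat brown wood offcut 150 x 110 x 18 mm; origin under its middle.
- driver: Bystander: screwdriver with a red handle; origin under its middle.
- block: Bystander: cork sanding block 70 x 110 x 40 mm; origin under its middle.

How it is judged (in metres and radians):
On the way, in this order (a step that is already met when the one before it is completed fails the run):
1. the board is lifted clear of the rack (height (world z) of board above 0.05 m), for 0.2 s.
2. with the board in hand and the ring not yet on the hook, the hook is pinned still on its stop with 2 to 6 N (height (world z) of board above 0.05 m and contact force between hook and board between 2 and 6 N and x of seat in the frame of stand above 0.01 m and angular speed of hook below 0.2 rad/s and distance between eye and seat above 0.03 m), for 0.5 s.
3. the ring, on the hook, is pulled down on it with 3.5 to 9 N (the board's weight included) (contact force between hook and board between 3.5 and 9 N and z of eye in the frame of seat between -0.018 and -0.004 m and y of eye in the frame of seat between -0.014 and 0.014 m and x of eye in the frame of seat between -0.03 and 0.022 m), for 0.4 s.
At the end, for the whole second after the job is handed in: Board hanging by its ring on the J's floor (ring centre 4 to 18 mm below the floor's centre line, within 14 mm sideways, between nose and bow), weight on the hook, facing with it within 0.6 rad, upright within 0.2; board under 0.1 m/s, hook within 0.15 rad of hanging and under 0.6 rad/s (z of eye in the frame of seat between -0.018 and -0.004 m and y of eye in the frame of seat between -0.014 and 0.014 m and x of eye in the frame of seat between -0.03 and 0.022 m and angle between the x axis of board and the x axis of hook, either way round below 0.6 rad and angle between board's own z axis and vertical below 0.2 rad and contact force between board and hook above 0.5 N and linear speed of board below 0.1 m/s and angular speed of hook below 0.6 rad/s and angle between hook's own z axis and vertical below 0.15 rad); the robot touches nothing.
It fails at once if the hook is knocked or pushed with more than 12 N (contact force between hook and anything else above 12 N).
It fails at once if a bystander is moved by more than 30 mm (distance of any of sander, discs, glue, muffs, offcut, driver, block from where it was at the start of the episode above 0.03 m).
It also fails if it takes over 72 s, if anything falls off the work surface, if the arm or the gripper's body presses on something with over 40 N, if the wrist force passes 120 N, or if a joint passes its speed limit or range.

## Robot

A 6-joint arm with a two-finger parallel gripper is mounted at the origin on the work surface. World frame = base frame: x ahead of the robot, y to its left, z up, the work surface at z = 0. Lengths are in m, angles in degrees, forces in N, time in s.
With the tool pointing down it reaches from about 0.3 to 0.75 m from the base axis. Payload 8.5 kg.
Tool frame: the origin (TCP) lies at the very end of the fingers, on their centre line; the grasp point (between the pads) lies 19 mm behind it (env.pinch_z is the distance from the TCP to the grasp point, in m); z points along the fingers, y is the line along which they close (so a half turn about z gives the same grasp; the last joint's range is limited). The gripper opens to 85 mm and grips with 20 to 120 N. Pads are 22 mm wide; open, the fingers measure 114 mm over their backs; the gripper's body (76 mm by 85 mm) begins 54 mm behind the grasp point. The pads swing forward as they close: fully open they stand 13 mm farther back than shut.
Start: joints at [60.487, 21.807, 74.336, -0, 83.858, -12.336], TCP at [0.162, 0.525, 0.231] pointing down, gripper open.
Joint ranges: [-178.18, 178.18], [-50.72, 133.34], [12.68, 142.11], [-81.47, 261.47], [9.98, 163.14], [-165.26, 165.26]. Speed limits (degrees/s): [136.94, 136.94, 180, 180, 180, 180].

## Interface

Orientations are given as a 3x3 rotation matrix whose columns are the frame's x, y, z axes.
In Python, from rig import env, viewer gives the robot as it stands.
- The arm moves only by the tool drive_tool, never from a script. Its argument "series" is a list of rows, each a list of 3 entries, a list of its own where there are three numbers: the shift along the tool's x, y, z in m, then the turn about the tool's z in degrees, then the finger opening in m, from 0 to 0.0854. A call has 1 to 20 rows; each row is the pose to reach, as a shift and turn from the pose commanded when the call began, along the tool's axes at that moment; what a row does not reach only later rows make up. A row lasts 1/10 s, in which the tool goes at most 50 mm and 8.59 degrees, less where a joint would pass 70% of its speed; a pose out of reach is approached as far as the arm can. A call with a gripper value outside its range is refused whole. The fingers move at their own pace and stop on an object; "newtons" is the grip in N (left out, the last holds). Time passes only in rows, so rows that repeat a pose let the fingers close. It gives the time, the measured TCP pose, the force, the opening and the grip force at its end, in the units of the state.
- env.observe(): the state, without advancing time (a new reading comes with each control period).
- viewer.get_image(name): name is "scene" or "side" or "wrist"; returns a dict with "img" (420x560x3 uint8, red, green, blue), "depth" (420x560 float32, m along the optical axis (not along the pixel's ray), 0 where there is no reading), "camera_matrix" (3x3 intrinsics, pixels), "rvec" (rotation vector, rad) and "tvec" (3), from world to camera coordinates, as OpenCV has them. Camera axes: x right, y down, z forward; pixel columns grow to the right and rows downward; lengths in m; the calibration is good to about 2 mm. A picture is of the moment at which its call begins.
- env.close_job(): hands the job in; it is judged then, once.
The state is a dict: "time_s": time; "q": joint angles; "qvel": joint speeds; "joint_efforts": joint torques, N m; "position": TCP position; "tool_rot": TCP orientation; "ft_force": force on the tool from outside, world axes, zero at the start; "wrist_torque": the same for the moment, N m; "grip_width": finger opening in m; "gripper_force": force on a finger pad.
Only numpy, scipy, OpenCV 4.12 (cv2) and the standard library are available. Lean on these libraries where they do the work, as an engineer would, in place of code of your own. Each camera call takes 0.05 s, during which the arm holds its last target. There are 200 camera calls.

## Working session

There is one attempt and no reset: what is moved stays moved. The work goes in short steps, Python scripts to look and compute and a tool call to move; the robot and the scene stay as the last step left them, time stands still between calls to the robot, and variables do not carry over. Pictures are saved under pics/ and viewed, at most 10 in all, crops included, and the job is handed in when it is done.

Besides the shell and the picture viewer there is one more tool, called after "Call:" as name(argument=value, ...), one argument or row to a line, values as JSON. drive_tool: Moves the arm, as the interface text tells. Its arguments: {"type":"object","properties":{"series":{"type":"array"},"newtons":{"type":"number"}},"required":["series"]}

```bash
ls; mkdir -p pics; cat > h.py <<'E'
import numpy as np, cv2
from rig import env, viewer
def get(n):
    d=viewer.get_image(n); R,_=cv2.Rodrigues(np.array(d['rvec'],float)); d['R']=R; d['t']=np.array(d['tvec'],float).ravel(); d['K']=np.array(d['camera_matrix']); return d
def pts(d):
    "world points HxWx3 from depth"
    h,w=d['depth'].shape; u,v=np.meshgrid(np.arange(w),np.arange(h)); K=d['K']; z=d['depth']
    c=np.stack([(u-K[0,2])/K[0,0]*z,(v-K[1,2])/K[1,1]*z,z],-1)
    p=(c-d['t'])@d['R']; p[z<=0]=np.nan; return p
def save(d,n): cv2.imwrite('pics/'+n+'.png',d['img'][:,:,::-1])
E
python3 - <<'E'
from h import *
a=get('scene');b=get('side')
cv2.imwrite('pics/a.png',cv2.resize(np.vstack([a['img'],b['img']])[:,:,::-1],None,fx=.71,fy=.71))
for d in(a,b): print(-d['R'].T@d['t'],d['R'][2], (d['depth']>0).mean())
np.savez('/tmp/s.npz',ps=pts(a),pd=pts(b),ia=a['img'],ib=b['img'])
s=env.observe();print(s['time_s'],s['tool_rot'],s['ft_force'],env.pinch_z)
E
```

```text
pics
[ 1.45348258 -0.44922678  1.2487146 ] [-0.61999862  0.32330633 -0.7148949 ] 0.9925042517006802
[0.28814584 0.96627464 1.23781538] [ 0.20623695 -0.6705304  -0.71263967] 0.9864413265306122
0.1 [[-9.55393298e-01  2.95335767e-01 -6.56063670e-04]
 [ 2.95336356e-01  9.55392649e-01 -1.15063563e-03]
 [ 2.86974552e-04 -1.29306902e-03 -9.99999123e-01]] [-0.68822127 -0.50336387  0.81102546] 0.0187
```

View pics/a.png

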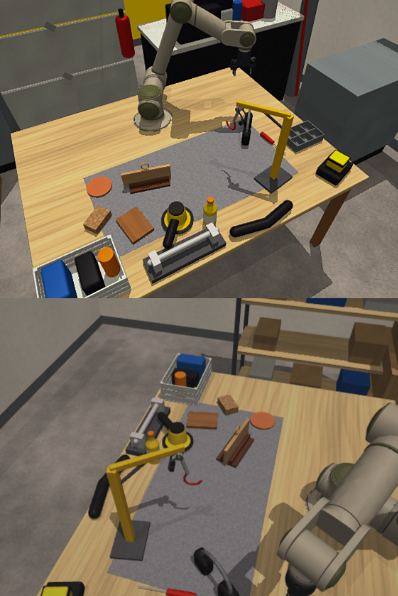

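The top picture (scene camera) shows the board in its rack near full-resolution pixel (208,245), and the stand post near (395,210) with the hook near (335,170). In the side view the hook is near (265,255) and the board near (335,200).

```bash
python3 - <<'E'
from h import *
f=np.load('/tmp/s.npz')
P=np.vstack([f['ps'].reshape(-1,3),f['pd'].reshape(-1,3)]);C=np.vstack([f['ia'].reshape(-1,3),f['ib'].reshape(-1,3)])
src=np.r_[np.zeros(420*560),np.ones(420*560)]
ok=(P[:,2]>0.012)&(P[:,2]<.6)&(P[:,0]>.1)&(P[:,0]<1.1)&(abs(P[:,1])<.8)
# top-down clusters
g=np.zeros((500,800),np.uint8);ix=((P[ok,0]-.1)/.002).astype(int);iy=((P[ok,1]+.8)/.002).astype(int)
g[ix.clip(0,499),iy.clip(0,799)]=255
n,l,s,c=cv2.connectedComponentsWithStats(cv2.morphologyEx(g,cv2.MORPH_CLOSE,np.ones((3,3))))
lab=l[ix.clip(0,499),iy.clip(0,799)];Q=P[ok]
for i in range(1,n):
    if s[i,4]>100:
        q=Q[lab==i];print(i,q.mean(0).round(3),'min',q.min(0).round(3),'max',q.max(0).round(3),C[ok][lab==i].mean(0).astype(int),len(q))
# height-coloured top-down
img=np.zeros((500,800,3),np.uint8);o=np.argsort(Q[:,2]);img[ix.clip(0,499)[o],iy.clip(0,799)[o]]=C[ok][o]
cv2.imwrite('pics/top.png',img[::-1,::-1,::-1])
z=np.hstack([cv2.resize(f['ia'][120:330,100:460],None,fx=1.1,fy=1.1,interpolation=2),cv2.resize(f['ib'][150:360,120:480],None,fx=1.1,fy=1.1,interpolation=2)])
cv2.imwrite('pics/z.png',np.vstack([z[:,:,::-1],cv2.resize(img[::-1,::-1,::-1],(z.shape[1],350))])[:600])
E
```

```text
2 [ 0.104 -0.002  0.109] min [ 0.1   -0.041  0.012] max [0.115 0.033 0.173] [67 63 48] 183
4 [0.157 0.493 0.5  ] min [0.1   0.307 0.245] max [0.241 0.595 0.59 ] [99 91 78] 13032
14 [0.407 0.426 0.088] min [0.304 0.35  0.013] max [0.485 0.502 0.162] [39 38 38] 2000
15 [ 0.371 -0.44   0.014] min [ 0.311 -0.501  0.012] max [ 0.43  -0.373  0.022] [190 102  57] 630
26 [ 0.462 -0.208  0.058] min [ 0.396 -0.333  0.012] max [ 0.529 -0.092  0.15 ] [92 65 43] 3151
58 [0.514 0.507 0.022] min [0.439 0.488 0.012] max [0.639 0.523 0.035] [149  49  42] 570
62 [0.696 0.328 0.239] min [0.496 0.204 0.012] max [0.809 0.448 0.431] [101  81  34] 8197
63 [ 0.567 -0.495  0.036] min [ 0.504 -0.562  0.012] max [ 0.624 -0.429  0.047] [138 100  62] 1369
64 [0.588 0.695 0.034] min [0.505 0.573 0.012] max [0.654 0.781 0.061] [56 57 55] 1041
69 [0.595 0.637 0.033] min [0.575 0.595 0.012] max [0.638 0.655 0.049] [58 59 57] 132
71 [ 0.662 -0.358  0.018] min [ 0.577 -0.427  0.012] max [ 0.745 -0.281  0.029] [142  90  49] 2289
82 [ 0.847 -0.209  0.055] min [ 0.657 -0.39   0.012] max [ 0.944 -0.044  0.114] [90 84 68] 9292
84 [ 0.81  -0.558  0.084] min [ 0.716 -0.775  0.012] max [ 0.925 -0.457  0.161] [123 108  87] 5959
88 [ 0.818 -0.686  0.122] min [ 0.744 -0.742  0.02 ] max [ 0.899 -0.649  0.142] [ 25  66 127] 2932
90 [ 0.826 -0.583  0.103] min [ 0.75  -0.626  0.013] max [ 0.892 -0.543  0.123] [29 27 27] 2292
91 [ 0.805 -0.048  0.105] min [ 0.77  -0.082  0.012] max [ 0.831 -0.016  0.176] [134 107  32] 1049
98 [0.858 0.626 0.073] min [0.792 0.566 0.012] max [0.928 0.748 0.117] [81 75 20] 2627
110 [0.929 0.172 0.047] min [ 0.891 -0.014  0.013] max [0.97  0.326 0.062] [30 28 26] 2648
```

View pics/z.png

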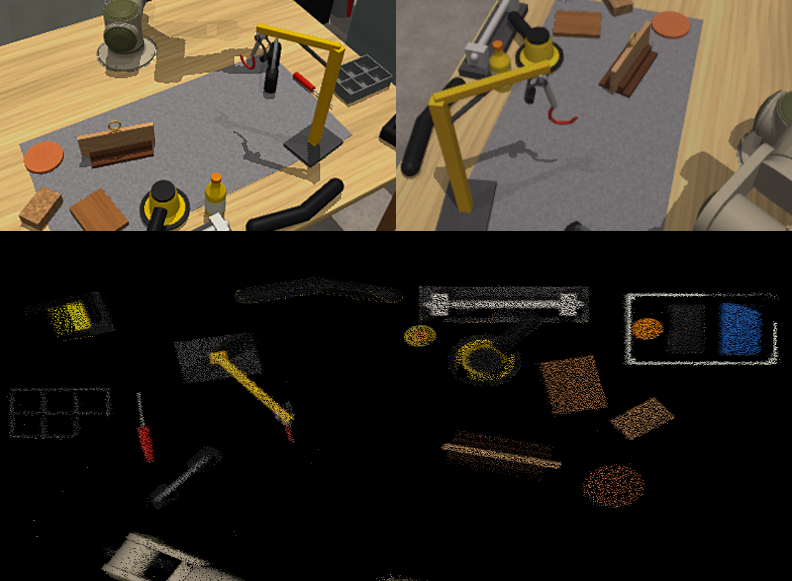

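The crops show the board upright in the rack with its ring on top, and the hook hanging at the end of the yellow bar. The top-down map has the board near (0.46,-0.21) and the bar running from the post to the pivot.

```bash
python3 - <<'E'
from h import *
f=np.load('/tmp/s.npz')
P=np.vstack([f['ps'].reshape(-1,3),f['pd'].reshape(-1,3)]);C=np.vstack([f['ia'].reshape(-1,3),f['ib'].reshape(-1,3)]).astype(int)
src=np.r_[np.zeros(420*560),np.ones(420*560)]
def line(q):
    m=q.mean(0);u,s,v=np.linalg.svd(q-m);return m,v[0],s
B=(P[:,0]>.38)&(P[:,0]<.54)&(P[:,1]>-.35)&(P[:,1]<-.08)
for k in(0,1,2):
    t=B&(P[:,2]>.094)&(P[:,2]<.108)&((src==k)|(k==2));m,v,s=line(P[t,:2]);q=(P[t,:2]-m)@v;w=(P[t,:2]-m)@[-v[1],v[0]]
    print('top',k,t.sum(),m,v,np.degrees(np.arctan2(v[1],v[0])),q.min(),q.max(),'mid',m+v*(q.min()+q.max())/2,'w',w.min(),w.max(),'z',np.median(P[t,2]))
    r=B&(P[:,2]>.112)&((src==k)|(k==2));print('ring',r.sum(),P[r].mean(0),P[r].min(0),P[r].max(0))
S=(P[:,0]>.45)&(P[:,0]<.83)&(P[:,1]>.19)&(P[:,1]<.46)
for k in(0,1,2):
    t=S&(P[:,2]>.42)&(P[:,2]<.432)&((src==k)|(k==2));q=P[t];hull=cv2.minAreaRect(q[:,:2].astype(np.float32));print('bar top',t.sum(),hull,cv2.boxPoints(hull).round(4).tolist(),np.median(q[:,2]))
    t=S&(P[:,2]>.05)&(P[:,2]<.39)&(C[:,0]-C[:,2]>60)&(C[:,1]>.55*C[:,0])&((src==k)|(k==2));q=P[t];hull=cv2.minAreaRect(q[:,:2].astype(np.float32));print('post',t.sum(),hull)
t=S&(P[:,2]>.005)&(P[:,2]<.02)&(P[:,0]>.6)
print('base',cv2.minAreaRect(P[t,:2].astype(np.float32)))
t=S&(P[:,2]>.2)&(C[:,0]>1.8*C[:,1])&(C[:,0]>80);m,v,s=line(P[t]);print('J',t.sum(),m,v,P[t].min(0),P[t].max(0))
E
```

```text
top 0 330 [ 0.45787211 -0.21610971] [-0.2333586  -0.97239075] -103.49488741195653 -0.12009065065872924 0.1184173150952441 mid [ 0.45806736 -0.21529614] w -0.015496254265407593 0.0104275613503007 z 0.1018674266520243
ring 44 [ 0.45612768 -0.21606466  0.13231228] [ 0.44837685 -0.23453647  0.11211627] [ 0.46267306 -0.19613558  0.15035697]
top 1 289 [ 0.45769126 -0.20549615] [0.23523489 0.97193855] 76.39453101232573 -0.12989534112160675 0.11502724726555237 mid [ 0.45594251 -0.21272158] w -0.010312328588408842 0.00844367219209452 z 0.10057990312156016
ring 39 [ 0.45735311 -0.21181863  0.13050511] [ 0.45083574 -0.23198969  0.11218321] [ 0.46497486 -0.19368226  0.14553227]
top 2 619 [ 0.45778768 -0.21115443] [-0.23293818 -0.97249154] -103.47011682615626 -0.12051660915632016 0.12442378780239714 mid [ 0.45733261 -0.21305428] w -0.014294251084203296 0.011697367887640708 z 0.1012430678329646
ring 83 [ 0.45670348 -0.21406953  0.13146313] [ 0.44837685 -0.23453647  0.11211627] [ 0.46497486 -0.19368226  0.15035697]
bar top 383 ((0.6503826379776001, 0.28765612840652466), (0.23371195793151855, 0.0268
[... 746 characters left out ...]
22131347656)
bar top 1135 ((0.6509650945663452, 0.28812265396118164), (0.23520442843437195, 0.026867153123021126), 38.69369888305664) [[0.5508000254631042, 0.22509999573230743], [0.5676000118255615, 0.20409999787807465], [0.7512000203132629, 0.35120001435279846], [0.7343999743461609, 0.37209999561309814]] 0.4242248026186178
post 2285 ((0.6352558732032776, 0.27680808305740356), (0.3018731474876404, 0.05167895928025246), 36.94163131713867)
base ((0.7150616645812988, 0.3251093029975891), (0.22987447679042816, 0.26941096782684326), 0.10016343742609024)
J 132 [0.53332063 0.21792246 0.25778426] [0.89047752 0.19028247 0.41333081] [0.49560953 0.20696514 0.23748174] [0.56101789 0.22835235 0.29623476]
```

```bash
cat >> h.py <<'E'
def red(d,lo=(.45,.12,.18),hi=(.66,.32,.36)):
    p=pts(d);c=d['img'].astype(int)
    m=(c[...,0]>1.8*c[...,1])&(c[...,0]>1.8*c[...,2])&(c[...,0]>70)&(p>lo).all(-1)&(p<hi).all(-1)
    return p[m]
def togo(x,y,z,yaw):
    "shift/turn in tool frame; yaw = world angle (deg) of tool y, modulo 180"
    s=env.observe();R=np.array(s['tool_rot']);p=np.array(s['position'])
    a=np.degrees(np.arctan2(R[1,1],R[0,1]));dy=(yaw-a+90)%180-90
    return (R.T@(np.array([x,y,z])-p)).round(4),round(-dy,2)
E
python3 - <<'E'
from h import *
yaw=np.radians(10.9);u=np.array([np.cos(yaw),np.sin(yaw)]);n=np.array([-u[1],u[0]]);o=np.array([.567,.221])
A=[]
for i in range(14):
    row=[]
    for k in('scene','side'):
        q=red(get(k));x=(q[:,:2]-o)@u;y=(q[:,:2]-o)@n
        pf=np.polyfit(x,y,1);j=np.argsort(x)[:6]
        row+=[len(q),x.min()*1e3,x.max()*1e3,np.median(y)*1e3,np.degrees(pf[0]),q[:,2].min()*1e3]
    print(env.observe()['time_s'],np.round(row,0).astype(int))
print(togo(.42,.1,.231,-13.5),togo(.4350,-.306,.16,-13.5))
E
```

```text
0.2 [ 64 -52  13   1  -1 238  87 -34  26   5   1 235]
0.3 [ 65 -17  45   1  -1 234  82  -9  51   4   1 236]
0.4 [ 57 -20  41   1  -1 236  92 -39  24   5   1 236]
0.5 [ 58 -51  10   1   0 235  88 -64  -3   5   1 238]
0.6 [ 57 -66  -5   1  -1 241  93 -64  -3   4   1 239]
0.7 [ 55 -53   9   1   0 237  90 -39  19   5   2 234]
0.8 [ 63 -27  38   1  -2 235  80 -11  48   5   1 235]
0.9 [ 61 -11  49   1  -1 233  94 -22  38   5   1 233]
1.0 [ 62 -41  26   1  -1 235  91 -49  11   5   1 236]
1.1 [ 57 -59   4   1  -1 239  90 -64  -3   4   1 240]
1.2 [ 58 -62   3   1  -1 238  85 -54   7   5   0 236]
1.3 [ 62 -42  21   1  -1 233  86 -27  33   5   1 235]
1.4 [ 61 -15  43   1   0 232  85  -7  51   4   0 234]
1.5 [ 61 -17  45   0  -1 235  91 -27  34   5   1 234]
(array([-3.717e-01, -3.304e-01,  3.000e-04]), np.float64(86.32)) (array([-0.506 , -0.7139,  0.0713]), np.float64(86.32))
```

Call:
drive_tool(
  series=[
    [[-0.03,-0.02,0],8,0.06],
    [[-0.07,-0.05,0],16,0.06],
    [[-0.11,-0.08,0],24,0.06],
    [[-0.15,-0.11,0],32,0.06],
    [[-0.19,-0.14,0],40,0.06],
    [[-0.23,-0.17,0],48,0.06],
    [[-0.27,-0.205,0],56,0.06],
    [[-0.3,-0.24,0],64,0.06],
    [[-0.33,-0.28,0],72,0.06],
    [[-0.355,-0.32,0],80,0.06],
    [[-0.375,-0.36,0],86.3,0.06],
    [[-0.39,-0.405,0],86.3,0.06],
    [[-0.41,-0.45,0.01],86.3,0.06],
    [[-0.43,-0.49,0.02],86.3,0.06],
    [[-0.445,-0.53,0.04],86.3,0.06],
    [[-0.46,-0.575,0.06],86.3,0.06],
    [[-0.475,-0.62,0.07],86.3,0.06],
    [[-0.49,-0.66,0.071],86.3,0.06],
    [[-0.5,-0.695,0.071],86.3,0.06],
    [[-0.506,-0.714,0.071],86.3,0.06],
  ],
  newtons=80,
)

```text
time_s: 3.5
position: [0.4346, -0.3091, 0.16]
tool_rot: [[0.235, 0.972, 0.0], [0.972, -0.235, -0.0], [-0.0, 0.0, -1.0]]
ft_force: [-0.2, 0.3, -0.4]
grip_width: 0.0599
gripper_force: 0.0
```

```bash
python3 - <<'E'
from h import *
print(env.observe()['position'],togo(.4350,-.306,.062,-13.5),togo(.4350,-.306,.16,-13.5))
d=get('wrist');p=pts(d);m=(abs(p[...,2]-.1)<.008)&(p[...,0]>.38)&(p[...,0]<.54)&(p[...,1]>-.36)&(p[...,1]<-.08)
q=p[m];print(len(q),q.min(0),q.max(0),cv2.minAreaRect(q[:,:2].astype(np.float32)));save(d,'w1')
E
```

```text
[ 0.4346372  -0.30907059  0.16003344] (array([ 0.0031, -0.0004,  0.098 ]), np.float64(-0.11)) (array([ 0.0031, -0.0004,  0.    ]), np.float64(-0.11))
6372 [ 0.42095078 -0.33393388  0.09921732] [ 0.46955745 -0.19112273  0.10794615] ((0.4448195695877075, -0.26232990622520447), (0.14400702714920044, 0.016087288036942482), 76.27814483642578)
```

View pics/w1.png

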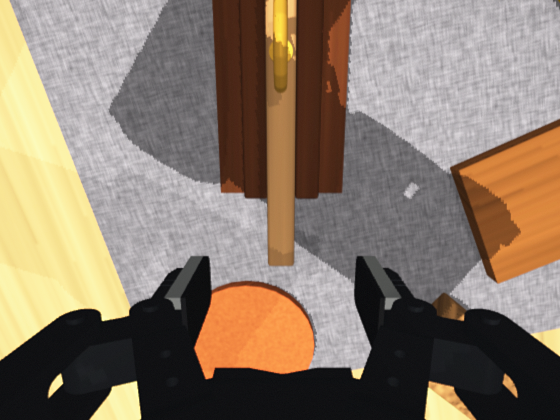

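The wrist view shows the board's end near pixel (280,262), centred between the fingers. The grip point lines up, so I descend, close and lift.

Call:
drive_tool(
  series=[
    [[0.002,-0.0005,0.04],0,0.06],
    [[0.002,-0.0005,0.07],0,0.06],
    [[0.002,-0.0005,0.09],0,0.06],
    [[0.002,-0.0005,0.1],0,0.06],
    [[0.002,-0.0005,0.1],0,0.06],
    [[0.002,-0.0005,0.1],0,0.04],
    [[0.002,-0.0005,0.1],0,0.0],
    [[0.002,-0.0005,0.1],0,0.0],
    [[0.002,-0.0005,0.1],0,0.0],
    [[0.002,-0.0005,0.1],0,0.0],
    [[0.002,-0.0005,0.1],0,0.0],
    [[0.002,-0.0005,0.1],0,0.0],
    [[0.002,-0.0005,0.1],0,0.0],
  ],
  newtons=100,
)

```text
time_s: 4.85
position: [0.4353, -0.3045, 0.0614]
tool_rot: [[0.233, 0.972, 0.001], [0.972, -0.233, -0.002], [-0.001, 0.002, -1.0]]
ft_force: [-0.6, 1.1, 6.4]
grip_width: 0.0145
gripper_force: 97.5
```

Call:
drive_tool(
  series=[
    [[0,0,-0.015],0,0.0],
    [[0,0,-0.03],0,0.0],
    [[0,0,-0.05],0,0.0],
    [[0,0,-0.075],0,0.0],
    [[0,0,-0.1],0,0.0],
    [[0,0,-0.125],0,0.0],
    [[0,0,-0.14],0,0.0],
    [[0,0,-0.15],0,0.0],
    [[0,0,-0.15],0,0.0],
    [[0,0,-0.15],0,0.0],
    [[0,0,-0.15],0,0.0],
  ],
)

```text
time_s: 5.95
position: [0.4347, -0.3038, 0.2093]
tool_rot: [[0.233, 0.972, -0.001], [0.972, -0.233, 0.001], [0.001, -0.002, -1.0]]
ft_force: [-1.0, 0.3, -1.9]
grip_width: 0.0149
gripper_force: 97.5
```

```bash
python3 - <<'E'
from h import *
s=env.observe();print(s['position'],s['tool_rot'],s['ft_force'],s['wrist_torque'],s['grip_width'],s['gripper_force'])
R=np.array(s['tool_rot']);T=np.array(s['position'])
# tool frame: x_t ~ +board y
for k in('scene','side'):
    d=get(k);p=pts(d);r=(p-T)@R
    m=(abs(r[...,1])<.025)&(r[...,0]>.03)&(r[...,0]<.25)&(r[...,2]>-.12)&(r[...,2]<.07)
    q=r[m];c=d['img'][m];print(k,len(q),q.min(0).round(4),q.max(0).round(4))
    top=[]
    for x0 in np.arange(.04,.22,.015):
        w=q[(q[:,0]>x0)&(q[:,0]<x0+.015)];e=w[w[:,2]<w[:,2].min()+.004]
        if len(w):top.append((round(x0+.0075,3),round(w[:,2].min(),4),round(w[:,2].max(),4),round(e[:,1].mean(),4)))
    print(top)
    g=q[(q[:,2]<-.03)];print('ring',len(g),g.min(0).round(4),g.max(0).round(4),g.mean(0).round(4)) if len(g) else 0
save(d,'s2')
E
```

```text
[ 0.43468342 -0.30380896  0.20930765] [[ 0.23311039  0.97244937 -0.00133252]
 [ 0.97244969 -0.23310851  0.00142356]
 [ 0.00107372 -0.00162766 -0.9999981 ]] [-0.96730912  0.34987145 -1.85920914] [-0.18369607 -0.00563216  0.01449848] 0.014867719265674146 97.48041272163391
scene 1282 [ 0.03   -0.0111 -0.0875] [0.2118 0.0135 0.0518]
[(np.float64(0.048), np.float64(-0.0451), np.float64(0.048), np.float64(0.0021)), (np.float64(0.062), np.float64(-0.0448), np.float64(0.0518), np.float64(0.003)), (np.float64(0.078), np.float64(-0.0821), np.float64(0.0463), np.float64(0.0006)), (np.float64(0.092), np.float64(-0.0875), np.float64(0.0473), np.float64(0.0007)), (np.float64(0.108), np.float64(-0.0838), np.float64(0.0474), np.float64(0.0019)), (np.float64(0.122), np.float64(-0.0438), np.float64(0.0465), np.float64(0.0005)), (np.float64(0.138), np.float64(-0.0483), np.float64(0.0456), np.float64(0.0022)), (np.float64(0.152), np.float64(-0.0444), np.float64(0.0468), np.float64(0.0002)), (np.float64(0.168), np.float64(-0.0452), np.float64(0.0485), np.float64(0.0053)), (np.float64(0.183), np.float64(-
[... 723 characters left out ...]
, np.float64(0.0458), np.float64(0.0012)), (np.float64(0.122), np.float64(-0.0641), np.float64(0.0475), np.float64(-0.0005)), (np.float64(0.138), np.float64(-0.0421), np.float64(0.0525), np.float64(-0.0)), (np.float64(0.152), np.float64(-0.0458), np.float64(0.0461), np.float64(0.0005)), (np.float64(0.168), np.float64(-0.0441), np.float64(0.0527), np.float64(-0.0008)), (np.float64(0.183), np.float64(-0.0432), np.float64(0.0491), np.float64(0.0008)), (np.float64(0.198), np.float64(-0.0421), np.float64(0.0433), np.float64(0.0001)), (np.float64(0.212), np.float64(-0.0443), np.float64(0.0489), np.float64(0.0))]
ring 313 [ 0.0321 -0.0091 -0.0874] [ 0.2149  0.01   -0.0303] [ 0.1259 -0.0009 -0.0432]
```

```bash
cat >> h.py <<'E'
YAW=10.9;_y=np.radians(YAW);U=np.array([np.cos(_y),np.sin(_y),0]);N=np.array([-U[1],U[0],0]);O=np.array([.5664,.2239,0]);EYE=np.array([.096,.0005,-.067])
def eye_to(a,b,z):
    "move so that eye sits at stand coords (a,b), world z"
    t=O+a*U+b*N+[0,0,z]; Rt=np.c_[N,U,[0,0,-1]]; return togo(*(t-Rt@EYE),YAW)
def eye_now():
    s=env.observe();e=np.array(s['position'])+np.array(s['tool_rot'])@EYE;return ((e-O)@U).round(4),((e-O)@N).round(4),e[2].round(4),np.round(s['ft_force'],2)
E
python3 - <<'E'
from h import *
s=env.observe();R=np.array(s['tool_rot']);T=np.array(s['position'])
for k in('scene','side'):
    d=get(k);r=(pts(d)-T)@R
    m=(abs(r[...,1])<.02)&(r[...,0]>.06)&(r[...,0]<.14)&(r[...,2]>-.1)&(r[...,2]<-.052);g=r[m];print(k,len(g),g.min(0).round(4),g.max(0).round(4),g.mean(0).round(4))
print(eye_to(-.1,0,.283))
E
```

```text
scene 46 [ 0.0713 -0.0061 -0.0854] [ 0.1122  0.0056 -0.052 ] [ 0.092   0.0007 -0.0721]
side 45 [ 0.0716 -0.0031 -0.0872] [ 0.1141  0.0047 -0.0525] [ 0.0952  0.0003 -0.0699]
(array([ 0.4151, -0.0471, -0.0059]), np.float64(-24.38))
```

Call:
drive_tool(
  series=[
    [[0.015,-0.003,0],0,0],
    [[0.04,-0.005,0],-1,0],
    [[0.07,-0.01,0],-3,0],
    [[0.1,-0.015,0],-5,0],
    [[0.135,-0.02,0],-7,0],
    [[0.17,-0.025,0],-9,0],
    [[0.205,-0.03,-0.002],-11,0],
    [[0.24,-0.035,-0.004],-13,0],
    [[0.275,-0.04,-0.006],-15,0],
    [[0.31,-0.045,-0.006],-17,0],
    [[0.34,-0.047,-0.006],-19,0],
    [[0.37,-0.047,-0.006],-21,0],
    [[0.39,-0.047,-0.006],-23,0],
    [[0.407,-0.047,-0.006],-24,0],
    [[0.418,-0.047,-0.006],-24.4,0],
    [[0.418,-0.047,-0.006],-24.4,0],
    [[0.418,-0.047,-0.006],-24.4,0],
    [[0.418,-0.047,-0.006],-24.4,0],
  ],
)

```text
time_s: 7.95
position: [0.4865, 0.1127, 0.2163]
tool_rot: [[-0.188, 0.982, -0.0], [0.982, 0.188, -0.0], [-0.0, -0.0, -1.0]]
ft_force: [0.6, -0.6, -1.8]
grip_width: 0.0153
gripper_force: 97.5
```

```bash
sed -i 's/EYE=np.array(\[.096,/EYE=np.array([.093,/' h.py; python3 - <<'E'
from h import *
for i in range(7):
    row=[]
    for k in('scene','side'):
        d=get(k);q=red(d)-O;x=q@U;y=q@N
        row+=[len(q),x.min()*1e3,x.max()*1e3,np.median(y)*1e3] if len(q) else [0]*4
    print(env.observe()['time_s'],np.round(row,0).astype(int))
print(eye_now(),eye_to(-.08,0,.283),env.observe()['grip_width'])
a=get('scene');b=get('side')
cv2.imwrite('pics/p3.png',np.hstack([cv2.resize(d['img'][y:y+200,x:x+200],(400,400))[:,:,::-1] for d,x,y in((a,220,80),(b,160,160))]))
E
```

```text
8.05 [ 54 -27  34  -2  99 -39  22   2]
8.15 [ 53 -51  14  -2 100 -56   7   2]
8.25 [ 62 -96   5  -2  96 -56   7   2]
8.35 [ 56 -96  16  -2  96 -37  22   2]
8.45 [ 57 -29  36  -2  97 -17  41   1]
8.55 [ 59 -11  50  -3  98 -12  48   1]
8.65 [ 59 -19  44  -2  96 -25  34   2]
(np.float64(-0.0987), np.float64(-0.0004), np.float64(0.2833), array([-0.12,  0.61, -1.52])) (array([0.0004, 0.0187, 0.0003]), np.float64(0.02)) 0.014798938754004022
```

View pics/p3.png

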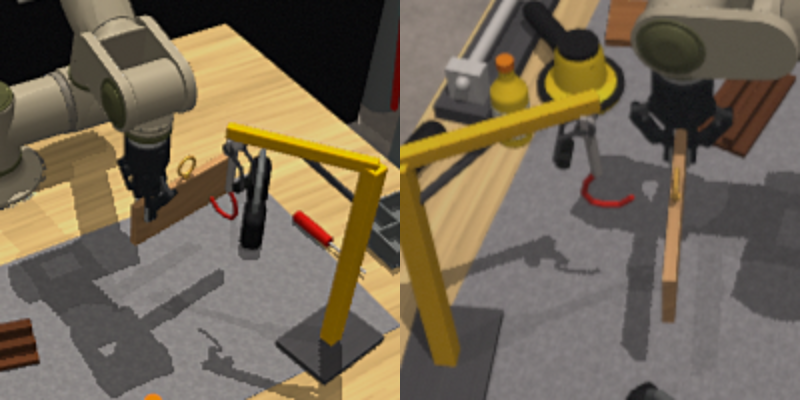

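The picture shows the board in hand, facing the hook; the nose is around 40 mm ahead of the board's face and the paths are clear. I close in, then squeeze slowly.

Call:
drive_tool(
  series=[
    [[0,0.004,0],0,0],
    [[0,0.009,0],0,0],
    [[0,0.015,0],0,0],
    [[0,0.02,0],0,0],
    [[0,0.024,0],0,0],
    [[0,0.026,0],0,0],
    [[0,0.027,0],0,0],
    [[0,0.0277,0],0,0],
    [[0,0.0284,0],0,0],
    [[0,0.0291,0],0,0],
    [[0,0.0298,0],0,0],
    [[0,0.0305,0],0,0],
    [[0,0.0312,0],0,0],
    [[0,0.0319,0],0,0],
    [[0,0.0326,0],0,0],
    [[0,0.0333,0],0,0],
    [[0,0.034,0],0,0],
    [[0,0.0347,0],0,0],
    [[0,0.0354,0],0,0],
    [[0,0.036,0],0,0],
  ],
)

```text
time_s: 10.75
position: [0.5221, 0.1202, 0.2163]
tool_rot: [[-0.19, 0.982, -0.0], [0.982, 0.19, -0.0], [0.0, -0.0, -1.0]]
ft_force: [-0.4, -0.7, -1.8]
grip_width: 0.015
gripper_force: 97.5
```

Call:
drive_tool(
  series=[
    [[0,0.0007,0],0,0],
    [[0,0.0014,0],0,0],
    [[0,0.0021,0],0,0],
    [[0,0.0028,0],0,0],
    [[0,0.0035,0],0,0],
    [[0,0.0042,0],0,0],
    [[0,0.0049,0],0,0],
    [[0,0.0056,0],0,0],
    [[0,0.0063,0],0,0],
    [[0,0.007,0],0,0],
    [[0,0.0077,0],0,0],
    [[0,0.0084,0],0,0],
    [[0,0.0091,0],0,0],
    [[0,0.0098,0],0,0],
    [[0,0.0105,0],0,0],
    [[0,0.0112,0],0,0],
    [[0,0.0119,0],0,0],
    [[0,0.0126,0],0,0],
    [[0,0.0133,0],0,0],
    [[0,0.014,0],0,0],
  ],
)

```text
time_s: 12.75
position: [0.5358, 0.1228, 0.2163]
tool_rot: [[-0.189, 0.982, -0.0], [0.982, 0.189, -0.0], [-0.0, -0.0, -1.0]]
ft_force: [-0.3, -0.6, -1.4]
grip_width: 0.0149
gripper_force: 97.5
```

```bash
python3 - <<'E'
from h import *
for i in range(7):
    row=[]
    for k in('side','side'):
        d=get(k);q=red(d)-O;x=q@U;y=q@N
        row+=[len(q),x.min()*1e3,x.max()*1e3,np.median(y)*1e3] if len(q) else [0]*4
    print(env.observe()['time_s'],np.round(row,0).astype(int),eye_now())
E
```

```text
12.85 [104 -29  31   2 106 -32  32   2] (np.float64(-0.0486), np.float64(-0.0004), np.float64(0.2833), array([ 0.76,  0.18, -1.76]))
12.95 [105 -34  29   2 108 -37  24   2] (np.float64(-0.0487), np.float64(-0.0005), np.float64(0.2833), array([-0.38, -0.38, -1.5 ]))
13.05 [106 -39  24   2 108 -37  24   2] (np.float64(-0.0487), np.float64(-0.0004), np.float64(0.2833), array([-0.39, -0.2 , -1.57]))
13.15 [106 -36  27   2 106 -34  29   2] (np.float64(-0.0487), np.float64(-0.0004), np.float64(0.2833), array([-0.19, -0.63, -1.76]))
13.25 [103 -32  29   2 106 -32  31   2] (np.float64(-0.0487), np.float64(-0.0004), np.float64(0.2833), array([-0.18, -0.33, -1.03]))
13.35 [106 -32  32   2 106 -32  29   2] (np.float64(-0.0487), np.float64(-0.0005), np.float64(0.2833), array([ 0.34, -0.38, -1.43]))
13.45 [105 -34  29   1 107 -35  26   2] (np.float64(-0.0487), np.float64(-0.0004), np.float64(0.2834), array([-0.75,  0.24, -1.05]))
```

Call:
drive_tool(
  series=[
    [[0,0.001,0],0,0],
    [[0,0.002,0],0,0],
    [[0,0.003,0],0,0],
    [[0,0.004,0],0,0],
    [[0,0.005,0],0,0],
    [[0,0.006,0],0,0],
    [[0,0.007,0],0,0],
    [[0,0.008,0],0,0],
    [[0,0.009,0],0,0],
    [[0,0.01,0],0,0],
    [[0,0.011,0],0,0],
    [[0,0.012,0],0,0],
    [[0,0.013,0],0,0],
    [[0,0.014,0],0,0],
    [[0,0.015,0],0,0],
    [[0,0.016,0],0,0],
    [[0,0.017,0],0,0],
    [[0,0.018,0],0,0],
    [[0,0.018,0],0,0],
    [[0,0.018,0],0,0],
  ],
)

```text
time_s: 15.45
position: [0.5535, 0.1263, 0.2163]
tool_rot: [[-0.19, 0.982, -0.0], [0.982, 0.19, -0.0], [-0.0, -0.0, -1.0]]
ft_force: [0.6, 0.1, -2.9]
grip_width: 0.0149
gripper_force: 97.5
```

```bash
cat > f.py <<'E'
from h import *
F=[];X=[]
for i in range(6):
    d=get('side');q=red(d)-O;X.append((q@U).max()*1e3);s=env.observe();F.append([np.dot(s['ft_force'],U),np.dot(s['ft_force'],N),s['ft_force'][2],*s['wrist_torque']])
print(s['time_s'],'F u,n,z,torque',np.mean(F,0).round(2),'Jmax',np.round(X),eye_now()[:3],s['grip_width'])
E
python3 f.py
```

```text
15.75 F u,n,z,torque [ 0.05  0.02 -1.58 -0.15 -0.01  0.04] Jmax [39. 39. 39. 39. 42. 38.] (np.float64(-0.0307), np.float64(-0.0004), np.float64(0.2833)) 0.014822798158277375
```

Call:
drive_tool(
  series=[
    [[0,0.0007,0],0,0],
    [[0,0.0014,0],0,0],
    [[0,0.0021,0],0,0],
    [[0,0.0028,0],0,0],
    [[0,0.0035,0],0,0],
    [[0,0.0035,0],0,0],
    [[0,0.0035,0],0,0],
  ],
)

```text
time_s: 16.45
position: [0.5569, 0.1269, 0.2163]
tool_rot: [[-0.19, 0.982, -0.0], [0.982, 0.19, 0.0], [0.0, -0.0, -1.0]]
ft_force: [0.0, 1.3, -2.1]
grip_width: 0.0148
gripper_force: 97.5
```

```bash
python3 f.py
```

```text
16.75 F u,n,z,torque [-0.02  0.24 -1.7  -0.16  0.    0.04] Jmax [44. 43. 43. 44. 44. 44.] (np.float64(-0.0272), np.float64(-0.0004), np.float64(0.2833)) 0.014892591688954269
```

Call:
drive_tool(
  series=[
    [[0,0.0005,0],0,0],
    [[0,0.001,0],0,0],
    [[0,0.0015,0],0,0],
    [[0,0.002,0],0,0],
    [[0,0.0025,0],0,0],
    [[0,0.0025,0],0,0],
  ],
)

```text
time_s: 17.35
position: [0.5594, 0.1274, 0.2163]
tool_rot: [[-0.189, 0.982, -0.0], [0.982, 0.189, 0.0], [0.0, -0.0, -1.0]]
ft_force: [0.7, 0.5, -2.0]
grip_width: 0.0147
gripper_force: 97.5
```

```bash
python3 f.py
```

```text
17.65 F u,n,z,torque [ 0.06 -0.13 -1.75 -0.14 -0.02  0.03] Jmax [46. 46. 47. 46. 46. 46.] (np.float64(-0.0247), np.float64(-0.0004), np.float64(0.2833)) 0.014859123302704893
```

Call:
drive_tool(
  series=[
    [[0,0.0005,0],0,0],
    [[0,0.001,0],0,0],
    [[0,0.0015,0],0,0],
    [[0,0.002,0],0,0],
    [[0,0.0025,0],0,0],
    [[0,0.0025,0],0,0],
  ],
)

```text
time_s: 18.25
position: [0.5618, 0.1279, 0.2163]
tool_rot: [[-0.189, 0.982, -0.0], [0.982, 0.189, 0.0], [0.0, -0.0, -1.0]]
ft_force: [-0.1, -0.5, -1.8]
grip_width: 0.0149
gripper_force: 97.5
```

```bash
python3 f.py
```

```text
18.55 F u,n,z,torque [-0.34 -0.31 -1.49 -0.16 -0.03  0.03] Jmax [46. 46. 46. 49. 49. 46.] (np.float64(-0.0222), np.float64(-0.0004), np.float64(0.2833)) 0.014878162059696073
```

Call:
drive_tool(
  series=[
    [[0,0.0005,0],0,0],
    [[0,0.001,0],0,0],
    [[0,0.0015,0],0,0],
    [[0,0.002,0],0,0],
    [[0,0.0025,0],0,0],
    [[0,0.0025,0],0,0],
  ],
)

```text
time_s: 19.15
position: [0.5643, 0.1283, 0.2163]
tool_rot: [[-0.189, 0.982, -0.0], [0.982, 0.189, 0.0], [0.0, 0.0, -1.0]]
ft_force: [0.0, -0.3, -1.1]
grip_width: 0.0151
gripper_force: 97.5
```

```bash
python3 f.py
```

```text
19.45 F u,n,z,torque [-0.29 -0.03 -1.53 -0.15  0.01  0.02] Jmax [51. 51. 51. 48. 49. 51.] (np.float64(-0.0197), np.float64(-0.0004), np.float64(0.2833)) 0.014931722048316429
```

Call:
drive_tool(
  series=[
    [[0,0.0005,0],0,0],
    [[0,0.001,0],0,0],
    [[0,0.0015,0],0,0],
    [[0,0.002,0],0,0],
    [[0,0.002,0],0,0],
  ],
)

```text
time_s: 19.95
position: [0.5663, 0.1287, 0.2163]
tool_rot: [[-0.19, 0.982, 0.0], [0.982, 0.19, 0.0], [0.0, 0.0, -1.0]]
ft_force: [0.3, -0.0, -1.3]
grip_width: 0.0149
gripper_force: 97.5
```

```bash
python3 f.py
```

```text
20.25 F u,n,z,torque [-0.04 -0.18 -2.02 -0.15 -0.    0.  ] Jmax [51. 50. 51. 51. 51. 51.] (np.float64(-0.0177), np.float64(-0.0004), np.float64(0.2833)) 0.01481793965185333
```

Call:
drive_tool(
  series=[
    [[0,0.0005,0],0,0],
    [[0,0.001,0],0,0],
    [[0,0.0015,0],0,0],
    [[0,0.002,0],0,0],
    [[0,0.002,0],0,0],
  ],
)

```text
time_s: 20.75
position: [0.5679, 0.1291, 0.2162]
tool_rot: [[-0.19, 0.982, -0.001], [0.982, 0.19, -0.0], [0.0, -0.001, -1.0]]
ft_force: [-3.4, -0.7, -1.9]
grip_width: 0.015
gripper_force: 97.6
```

```bash
python3 f.py
```

```text
21.05 F u,n,z,torque [-2.44 -0.01 -1.88 -0.27  0.37  0.26] Jmax [53. 54. 53. 53. 53. 53.] (np.float64(-0.0158), np.float64(-0.0004), np.float64(0.2833)) 0.015238088761017062
```

Call:
drive_tool(
  series=[
    [[0,0.0003,0],0,0],
    [[0,0.0006,0],0,0],
    [[0,0.0006,0],0,0],
    [[0,0.0006,0],0,0],
    [[0,0.0006,0],0,0],
    [[0,0.0006,0],0,0],
  ],
)

```text
time_s: 21.65
position: [0.5687, 0.1292, 0.2163]
tool_rot: [[-0.19, 0.982, -0.0], [0.982, 0.19, -0.0], [-0.0, -0.0, -1.0]]
ft_force: [-4.6, -1.4, -2.8]
grip_width: 0.0149
gripper_force: 97.6
```

```bash
python3 f.py
```

```text
21.95 F u,n,z,torque [-3.94  0.07 -2.55 -0.35  0.52  0.37] Jmax [54. 53. 53. 53. 53. 54.] (np.float64(-0.0151), np.float64(-0.0004), np.float64(0.2833)) 0.015218554723838368
```

Call:
drive_tool(
  series=[
    [[0,0,0],0,0],
    [[0,0,0],0,0],
    [[0,0,0],0,0],
    [[0,0,0],0,0],
    [[0,0,0],0,0],
    [[0,0,0],0,0],
  ],
)

```text
time_s: 22.55
position: [0.5688, 0.1292, 0.2163]
tool_rot: [[-0.189, 0.982, -0.0], [0.982, 0.189, 0.0], [0.0, -0.0, -1.0]]
ft_force: [-4.0, -0.4, -2.3]
grip_width: 0.0148
gripper_force: 97.6
```

Call:
drive_tool(
  series=[
    [[0,-0.001,0],0,0],
    [[0,-0.002,0],0,0],
    [[0,-0.003,0],0,0],
    [[0,-0.0045,0],0,0],
    [[0,-0.006,0],0,0],
    [[0,-0.0075,0],0,0],
    [[0,-0.009,0],0,0],
    [[0,-0.0105,0],0,0],
    [[0,-0.012,0],0,0],
    [[0,-0.0135,0],0,0],
    [[0,-0.015,0],0,0],
    [[0,-0.0165,0],0,0],
    [[0,-0.018,0],0,0],
    [[0,-0.0195,0],0,0],
    [[0,-0.021,0],0,0],
    [[0,-0.0225,0],0,0],
    [[0,-0.024,0],0,0],
    [[0,-0.025,0],0,0],
    [[0,-0.026,0],0,0],
    [[0,-0.027,0],0,0],
  ],
)

```text
time_s: 24.55
position: [0.5422, 0.1241, 0.2163]
tool_rot: [[-0.189, 0.982, -0.0], [0.982, 0.189, -0.0], [-0.0, -0.0, -1.0]]
ft_force: [0.2, -1.5, -1.6]
grip_width: 0.0153
gripper_force: 97.6
```

Call:
drive_tool(
  series=[
    [[0,-0.001,0],0,0],
    [[0,-0.002,0],0,0],
    [[0,-0.003,0],0,0],
    [[0,-0.004,0],0,0],
    [[0,-0.005,0],0,0],
    [[0,-0.006,0],0,0],
    [[0,-0.007,0],0,0],
    [[0,-0.008,0],0,0],
    [[0,-0.01,0],0,0],
    [[0,-0.015,0],0,0],
    [[0,-0.02,0],0,0],
    [[0,-0.024,0],0,0],
    [[0,-0.026,0.01],0,0],
    [[0,-0.026,0.02],0,0],
    [[0,-0.026,0.03],0,0],
    [[0,-0.026,0.035],0,0],
    [[0,-0.026,0.035],0,0],
    [[0,-0.026,0.035],0,0],
  ],
)

```text
time_s: 26.35
position: [0.5169, 0.1192, 0.1813]
tool_rot: [[-0.189, 0.982, 0.0], [0.982, 0.189, 0.0], [0.0, 0.0, -1.0]]
ft_force: [0.1, -0.5, -1.6]
grip_width: 0.0153
gripper_force: 97.7
```

```bash
cat > g.py <<'E'
from h import *
s=env.observe();T=np.array(s['position']);R=np.array(s['tool_rot'])
for i in range(4):
    row=[]
    for k in('scene','side'):
        d=get(k);q=red(d)-O;x=q@U;y=q@N;a=x<x.min()+.009
        q2=q[x>x.min()]
        row+=[x.min()*1e3,x.max()*1e3,np.median(y)*1e3,q[:,2].min()*1e3]
        r=(pts(d)-T)@R
        m=(abs(r[...,1])<.02)&(r[...,0]>.06)&(r[...,0]<.14)&(r[...,2]>-.1)&(r[...,2]<-.05)
        c=d['img'].astype(int);m&=~((c[...,0]>1.8*c[...,1])&(c[...,0]>1.8*c[...,2]))
        g=r[m]@R.T+T-O;row+=[(g@U).mean()*1e3,(g@N).min()*1e3,(g@N).max()*1e3,g[:,2].max()*1e3]
    print(env.observe()['time_s'],np.round(row,0).astype(int))
print(eye_now())
a=get('scene');b=get('side')
import sys
cv2.imwrite('pics/%s.png'%sys.argv[1],np.hstack([cv2.resize(d['img'][y:y+100,x:x+100],(400,400),interpolation=2)[:,:,::-1] for d,x,y in((a,280,130),(b,230,200))]))
E
python3 g.py p4
```

```text
26.45 [-63  27  -2 184 -68 -23  16 271 -37  27   2 233 -68 -18  20 270]
26.55 [-63  27  -2 191 -68 -25  18 269 -34  27   2 231 -68 -18  21 269]
26.65 [-64  29  -2 187 -68 -24  15 270 -35  29   2 233 -68 -20  19 270]
26.75 [-64  28  -2 189 -68 -23  18 272 -34  29   2 232 -68 -19  19 269]
(np.float64(-0.0681), np.float64(-0.0004), np.float64(0.2485), array([-0.22,  0.34, -1.75]))
```

View pics/p4.png

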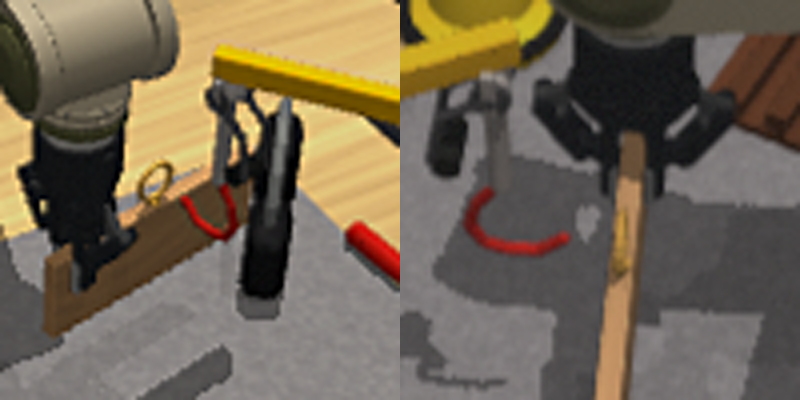

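The hook hangs still, with its nose at about (570,238) in the right half and the ring at (620,240), at the same height. Ring and J are aligned, so I thread it.

Call:
drive_tool(
  series=[
    [[0,0.004,0],0,0],
    [[0,0.009,-0.001],0,0],
    [[0,0.014,-0.001],0,0],
    [[0,0.019,-0.001],0,0],
    [[0,0.024,-0.001],0,0],
    [[0,0.028,-0.001],0,0],
    [[0,0.032,-0.001],0,0],
    [[0,0.036,0.0],0,0],
    [[0,0.04,0.002],0,0],
    [[0,0.044,0.005],0,0],
    [[0,0.048,0.008],0,0],
    [[0,0.052,0.011],0,0],
    [[0,0.056,0.013],0,0],
    [[0,0.06,0.014],0,0],
    [[0,0.064,0.015],0,0],
    [[0,0.067,0.016],0,0],
    [[0,0.068,0.017],0,0],
    [[0,0.068,0.018],0,0],
    [[0,0.068,0.018],0,0],
  ],
)

```text
time_s: 28.75
position: [0.5833, 0.132, 0.1632]
tool_rot: [[-0.19, 0.982, -0.0], [0.982, 0.19, -0.0], [0.0, -0.0, -1.0]]
ft_force: [-1.0, -0.2, -1.5]
grip_width: 0.0147
gripper_force: 97.7
```

```bash
python3 g.py p5;python3 f.py
```

```text
28.85 [-33  26  -3 203  -1 -23  16 252 -35  27   2 186   0 -19  20 250]
28.95 [-37  26  -2 228   0 -26  18 253 -37  27   2 182   1 -19  21 251]
29.05 [-36  27  -2 230   0 -25  19 253 -37  27   2 234   0 -21  22 251]
29.15 [-34  27  -2 205  -1 -22  18 251 -35  27   2 233   0 -19  21 250]
(np.float64(-0.0001), np.float64(-0.0004), np.float64(0.2304), array([ 0.61, -0.13, -1.39]))
29.55 F u,n,z,torque [-0.03  0.05 -1.61 -0.15 -0.03  0.  ] Jmax [29. 29. 27. 27. 26. 27.] (np.float64(-0.0001), np.float64(-0.0004), np.float64(0.2303)) 0.014959699535532278
```

View pics/p5.png

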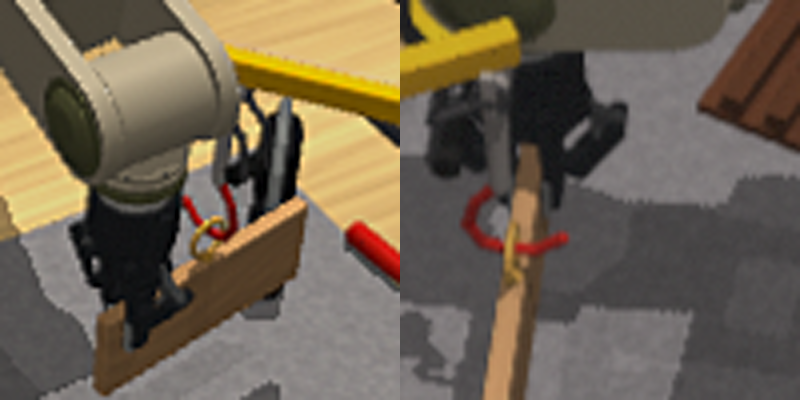

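The ring is threaded on the J, at about (512,245) in the right half. Now I lower it by feel.

Call:
drive_tool(
  series=[
    [[0,0,0.001],0,0],
    [[0,0,0.002],0,0],
    [[0,0,0.0025],0,0],
    [[0,0,0.003],0,0],
    [[0,0,0.0035],0,0],
    [[0,0,0.004],0,0],
    [[0,0,0.004],0,0],
  ],
)

```text
time_s: 30.25
position: [0.5836, 0.1321, 0.1595]
tool_rot: [[-0.189, 0.982, 0.0], [0.982, 0.189, 0.0], [0.0, 0.0, -1.0]]
ft_force: [0.7, -0.5, -0.1]
grip_width: 0.0149
gripper_force: 97.7
```

```bash
python3 f.py
```

```text
30.55 F u,n,z,torque [ 0.16  0.15 -0.13 -0.02 -0.01 -0.01] Jmax [27. 26. 26. 26. 26. 27.] (np.float64(-0.0001), np.float64(-0.0004), np.float64(0.2264)) 0.015354077385999433
```

Call:
drive_tool(
  series=[
    [[0,0,0.0002],0,0],
    [[0,0,0.0004],0,0],
    [[0,0,0.0004],0,0],
    [[0,0,0.0004],0,0],
  ],
)

```text
time_s: 30.95
position: [0.5836, 0.1321, 0.1591]
tool_rot: [[-0.189, 0.982, 0.0], [0.982, 0.189, 0.0], [0.0, 0.0, -1.0]]
ft_force: [-0.2, 0.1, 1.6]
grip_width: 0.0149
gripper_force: 97.9
```

```bash
python3 f.py
```

```text
31.25 F u,n,z,torque [ 0.03  0.02  1.98  0.21  0.03 -0.01] Jmax [26. 27. 27. 27. 26. 26.] (np.float64(-0.0001), np.float64(-0.0004), np.float64(0.226)) 0.014830596292967211
```

Call:
drive_tool(
  series=[
    [[0,0,0.0002],0,0],
    [[0,0,0.0002],0,0],
    [[0,0,0.0002],0,0],
    [[0,0,0.0002],0,0],
    [[0,0,0.0002],0,0],
    [[0,0,0.0002],0,0],
    [[0,0,0.0002],0,0],
  ],
)

```text
time_s: 31.95
position: [0.5835, 0.1321, 0.1588]
tool_rot: [[-0.19, 0.982, 0.0], [0.982, 0.19, 0.0], [-0.0, 0.0, -1.0]]
ft_force: [0.5, 0.7, 3.3]
grip_width: 0.0147
gripper_force: 98.1
```

```bash
python3 f.py
```

```text
32.25 F u,n,z,torque [-0.21  0.16  3.79  0.39  0.06 -0.02] Jmax [26. 27. 27. 26. 27. 27.] (np.float64(-0.0001), np.float64(-0.0004), np.float64(0.2258)) 0.01485035734879218
```

Call:
drive_tool(
  series=[
    [[0,0,-0.0002],0,0],
    [[0,0,-0.0004],0,0],
    [[0,0,-0.0006],0,0],
    [[0,0,-0.0006],0,0],
    [[0,0,-0.0006],0,0],
  ],
  newtons=60,
)

```text
time_s: 32.75
position: [0.5834, 0.132, 0.1591]
tool_rot: [[-0.189, 0.982, -0.0], [0.982, 0.189, -0.0], [-0.0, -0.0, -1.0]]
ft_force: [0.0, 0.3, 1.7]
grip_width: 0.015
gripper_force: 98.1
```

```bash
python3 f.py
```

```text
33.05 F u,n,z,torque [ 0.05  0.19  1.19  0.14  0.   -0.02] Jmax [27. 26. 27. 26. 27. 27.] (np.float64(-0.0002), np.float64(-0.0004), np.float64(0.2262)) 0.014917871630124493
```

Call:
drive_tool(
  series=[
    [[0,0,-0.0002],0,0],
    [[0,0,-0.0003],0,0],
    [[0,0,-0.0003],0,0],
    [[0,0,-0.0003],0,0],
  ],
  newtons=20,
)

```text
time_s: 33.45
position: [0.5835, 0.132, 0.1595]
tool_rot: [[-0.19, 0.982, -0.0], [0.982, 0.19, -0.0], [-0.0, -0.0, -1.0]]
ft_force: [-0.2, -1.2, 0.1]
grip_width: 0.0151
gripper_force: 98.1
```

```bash
python3 f.py
```

```text
33.75 F u,n,z,torque [-0.27 -0.13 -0.49 -0.04 -0.02 -0.01] Jmax [27. 27. 26. 27. 27. 27.] (np.float64(-0.0001), np.float64(-0.0004), np.float64(0.2265)) 0.015274956792503203
```

Call:
drive_tool(
  series=[
    [[0,0,0],0,0.0155],
    [[0,0,0],0,0.016],
    [[0,0,0],0,0.0165],
    [[0,0,0],0,0.017],
    [[0,0,0],0,0.0175],
    [[0,0,0],0,0.018],
    [[0,0,0],0,0.019],
    [[0,0,0],0,0.02],
    [[0,0,0],0,0.022],
    [[0,0,0],0,0.025],
    [[0,0,0],0,0.03],
    [[0,0,0],0,0.036],
    [[0,0,0],0,0.045],
    [[0,0,0],0,0.055],
    [[0,0,0],0,0.06],
    [[0,0,0],0,0.06],
  ],
)

```text
time_s: 35.35
position: [0.5835, 0.132, 0.1596]
tool_rot: [[-0.189, 0.982, 0.0], [0.982, 0.189, -0.0], [-0.0, 0.0, -1.0]]
ft_force: [0.2, 0.9, -0.0]
grip_width: 0.0598
gripper_force: 0.0
```

```bash
cat > k.py <<'E'
from h import *
import sys
for i in range(5):
    d=get('side');p=pts(d)-O;x,y,z=p@U,p@N,p[...,2];q=red(d)-O
    c=d['img'].astype(int);m=(abs(x)<.06)&(y>.03)&(y<.16)&(z>.09)&(z<.24)&(c[...,0]-c[...,2]>30)&(c[...,0]<1.75*c[...,1])
    g=p[m];e=np.polyfit(y[m],x[m],1);t=[g[(g@N>a)&(g@N<a+.02),2].max() for a in(.04,.06,.08,.095)]
    print(env.observe()['time_s'],m.sum(),'yaw rel',e[0].round(2),'x',x[m].mean().round(4),'top',np.round(t,3),'J',(q@U).max().round(3),'end',y[m].max().round(3))
a=get('scene');b=get('side')
cv2.imwrite('pics/%s.png'%sys.argv[1],np.hstack([cv2.resize(d['img'][y:y+150,x:x+150],(400,400),interpolation=2)[:,:,::-1] for d,x,y in((a,260,100),(b,200,170))]))
print(eye_now())
E
python3 k.py p6
```

```text
35.4 405 yaw rel -0.01 x 0.0007 top [0.205 0.206 0.207 0.207] J 0.043 end 0.124
35.45 405 yaw rel -0.01 x 0.0003 top [0.204 0.204 0.206 0.207] J 0.04 end 0.124
35.5 409 yaw rel -0.0 x -0.0 top [0.206 0.206 0.205 0.206] J 0.034 end 0.123
35.55 415 yaw rel -0.0 x -0.0006 top [0.205 0.204 0.206 0.208] J 0.033 end 0.123
35.6 418 yaw rel 0.0 x -0.0011 top [0.205 0.206 0.207 0.207] J 0.037 end 0.124
(np.float64(-0.0001), np.float64(-0.0004), np.float64(0.2266), array([-0.72, -0.04, -0.05]))
```

View pics/p6.png

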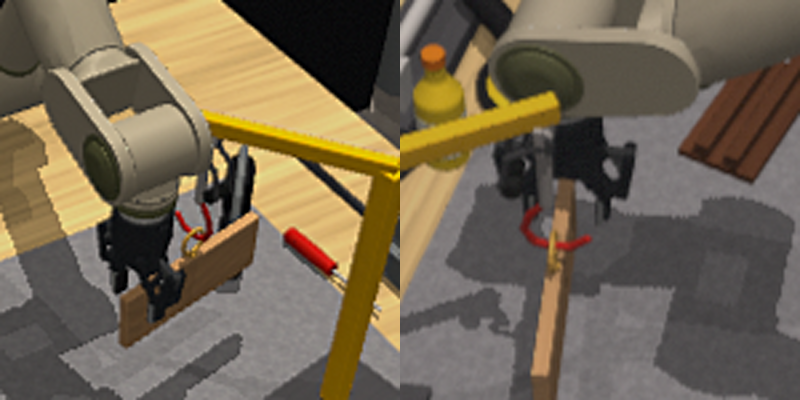

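The board hangs level on the J at (205,245) left and (555,245) right, with the fingers open around it. I back out upwards and toward the free side.

Call:
drive_tool(
  series=[
    [[-0.002,0,-0.003],0,0.06],
    [[-0.006,0,-0.01],0,0.06],
    [[-0.012,0,-0.02],0,0.06],
    [[-0.018,0,-0.03],0,0.06],
    [[-0.025,0,-0.042],0,0.06],
    [[-0.032,0,-0.055],0,0.06],
    [[-0.04,0,-0.068],0,0.06],
    [[-0.055,0,-0.08],0,0.06],
    [[-0.075,0,-0.09],0,0.06],
    [[-0.1,0,-0.1],0,0.06],
    [[-0.13,0,-0.1],0,0.06],
    [[-0.16,0,-0.1],0,0.06],
    [[-0.18,0,-0.1],0,0.06],
    [[-0.19,0,-0.1],0,0.06],
    [[-0.19,0,-0.1],0,0.06],
  ],
)

```text
time_s: 37.2
position: [0.6196, -0.0554, 0.2597]
tool_rot: [[-0.188, 0.982, -0.0], [0.982, 0.188, 0.0], [0.0, -0.0, -1.0]]
ft_force: [-0.2, -0.7, 0.0]
grip_width: 0.0598
gripper_force: 0.0
```

```bash
sed -i 's/range(5)/range(14)/' k.py; python3 k.py p7
```

```text
37.25 416 yaw rel 0.01 x 0.001 top [0.204 0.206 0.207 0.207] J 0.029 end 0.124
37.3 422 yaw rel 0.01 x 0.0005 top [0.205 0.205 0.206 0.207] J 0.029 end 0.125
37.35 431 yaw rel 0.01 x 0.0 top [0.206 0.204 0.207 0.207] J 0.029 end 0.124
37.4 431 yaw rel 0.02 x -0.0004 top [0.207 0.205 0.205 0.204] J 0.029 end 0.123
37.45 433 yaw rel 0.02 x -0.0008 top [0.205 0.205 0.206 0.205] J 0.029 end 0.124
37.5 440 yaw rel 0.03 x -0.001 top [0.203 0.205 0.205 0.205] J 0.026 end 0.123
37.55 444 yaw rel 0.03 x -0.001 top [0.206 0.204 0.207 0.206] J 0.027 end 0.124
37.6 443 yaw rel 0.03 x -0.0007 top [0.204 0.206 0.206 0.206] J 0.027 end 0.124
37.65 445 yaw rel 0.03 x -0.0003 top [0.205 0.206 0.206 0.206] J 0.026 end 0.123
37.7 444 yaw rel 0.03 x 0.0004 top [0.204 0.208 0.206 0.206] J 0.026 end 0.123
37.75 444 yaw rel 0.03 x 0.001 top [0.204 0.206 0.205 0.206] J 0.029 end 0.123
37.8 445 yaw rel 0.04 x 0.0018 top [0.206 0.207 0.207 0.207] J 0.029 end 0.123
37.85 433 yaw rel 0.03 x 0.0025 top [0.205 0.205 0.207 0.207] J 0.029 end 0.123
37.9 438 yaw rel 0.04 x 0.003 top [0.204 0.205 0.206 0.206] J 0.029 end 0.124
(np.float64(-0.0), np.float64(-0.1904), np.float64(0.3266), array([ 0.35,  0.05, -0.42]))
```

View pics/p7.png

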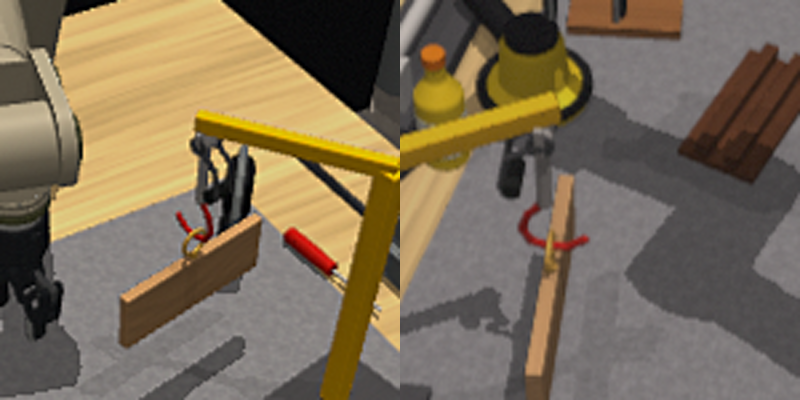

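The board hangs level and free, and the gripper is clear. I let it settle briefly, check it, and hand in.

Call:
drive_tool(
  series=[
    [[0,0,0],0,0.06],
    [[0,0,0],0,0.06],
    [[0,0,0],0,0.06],
    [[0,0,0],0,0.06],
    [[0,0,0],0,0.06],
    [[0,0,0],0,0.06],
    [[0,0,0],0,0.06],
    [[0,0,0],0,0.06],
    [[0,0,0],0,0.06],
    [[0,0,0],0,0.06],
    [[0,0,0],0,0.06],
    [[0,0,0],0,0.06],
    [[0,0,0],0,0.06],
    [[0,0,0],0,0.06],
    [[0,0,0],0,0.06],
    [[0,0,0],0,0.06],
    [[0,0,0],0,0.06],
    [[0,0,0],0,0.06],
    [[0,0,0],0,0.06],
    [[0,0,0],0,0.06],
  ],
)

```text
time_s: 40.0
position: [0.6195, -0.0545, 0.2596]
tool_rot: [[-0.19, 0.982, -0.0], [0.982, 0.19, 0.0], [0.0, -0.0, -1.0]]
ft_force: [-0.1, -0.7, 0.3]
grip_width: 0.0602
gripper_force: 0.0
```

```bash
python3 k.py p8 | awk 'NR%3==1'; python3 -c "
from rig import env
print(env.close_job())"
```

```text
40.05 437 yaw rel 0.02 x -0.0006 top [0.205 0.207 0.205 0.208] J 0.029 end 0.124
40.2 440 yaw rel 0.02 x -0.0019 top [0.205 0.205 0.207 0.207] J 0.026 end 0.124
40.35 433 yaw rel 0.01 x -0.0009 top [0.206 0.205 0.207 0.207] J 0.027 end 0.124
the job is handed in; nothing more can be done
NoneTraceback (most recent call last):
  File "k.py", line 4, in <module>
    d=get('side');p=pts(d)-O;x,y,z=p@U,p@N,p[...,2];q=red(d)-O
  File "h.py", line 4, in get
    d=viewer.get_image(n); R,_=cv2.Rodrigues(np.array(d['rvec'],float)); d['R']=R; d['t']=np.array(d['tvec'],float).ravel(); d['K']=np.array(d['camera_matrix']); return d
ValueError: 200 camera calls are used up
```

The job is handed in at about 40 s, verdict not shown: I pressed the hook onto its stop with about 4 N for over a second, hung the ring, tested it at about 5.4 N for a second (aim 4 N, allowed 3.5–9 N) and let go, and the board hung level and nearly still in the last views before the camera calls ran out.

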